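Free the left canister's cap, whichever way its thread runs

TASK

The two dosing canisters in the carrying caddy have opposite threads so that their products cannot be mixed up, but the caps look alike and nobody remembers which of them is the reverse one. Feel which way the cap of the left-hand canister (left as seen from the robot) loosens, unscrew it and lift it straight off, and finish while still holding it right way up in the gripper, about 10 cm above its open mouth, so that I can check the level. Leave the right-hand canister closed and do not push the tape roll, soap bottle or pen about.

Things in the scene. Friction and masses are not known exactly. Their poses are not given: they have to be found in the camera images.
- caddy: Grey plastic carrying caddy holding two identical white round canisters (116 mm across); heavy, does not move. Tray 160 x 296 x 34 mm; origin at the centre of its underside on the table, x away from the robot, y to its left, z up. Canister axes at y = +75 mm (left) and -75 mm (right); between them along x a carrying grip 18 mm thick, top at z = 146 mm.
- left_cap: Black ribbed cap on the left canister, 57 mm across, 24 mm high, about 45 g, loose; origin on its axis at its skirt's lower edge, 149 mm above the table when closed. Coarse thread: tightening, a hard stop within 0.25 rad; loosening (direction unknown) it turns easily and lifts straight off at any turn from 1.3 to 2.05 rad from its start; held down before, next stop at about 2.2 rad.
- right_cap: The same cap on the right canister, its thread the other way; it stays closed.
- tape_roll: Roll of masking tape lying flat, 96 mm across, 25 mm high; bystander. Origin at the centre of its underside.
- soap_bottle: Clear hand soap pump bottle, 56 x 72 x 182 mm, upright; bystander. Origin at the centre of its underside.
- pen: Marker pen lying, 135 mm long along its y, 17 mm thick; bystander. Origin at the centre of its underside.
- left_mouth (a point): Centre of the left canister's mouth, at its neck's rim, 168 mm above the table (under the closed cap). Neck 38 mm outside diameter, 22 mm high, on a stub 51 mm across whose top is at 146 mm; outside the stub the shoulder slopes down, 131 mm high at 44 mm from the axis.
Not all that is in view belongs to the job. Leave any orange look-alike of the left_cap alone. Leave any green look-alike of the right_cap alone.

How it is judged:
By the outcome, as a careful person would: the job done as asked, in the order asked, and still so for the second after the job is handed in, while the arm keeps its last pose, push and grip.
It also fails if it takes over 35 s, if anything falls off the work surface, if the arm or the gripper's body presses on something with over 40 N, if the wrist force passes 120 N, or if a joint passes its speed limit or range.

ROBOT

A 6-joint arm with a two-finger parallel gripper is mounted at the origin on a cart in front of the work surface, level with it; the furniture and walls round the work are solid. World frame = base frame: x ahead of the robot, y to its left, z up, the work surface at z = 0. Lengths are in mm, angles in rad, forces in N, time in s.
With the tool pointing down it reaches from about 275 to 750 mm from the base axis. Payload 10.2 kg.
Tool frame: the origin (TCP) lies midway between the tips of the shut fingers; the grasp point (between the pads) lies 19 mm behind it; z points along the fingers, y is the line along which they close (so a half turn about z gives the same grasp; the last joint's range is limited). The gripper opens to 85 mm and grips with 20 to 120 N. Pads are 22 mm wide; open, the fingers measure 114 mm over their backs; the gripper's body (76 mm by 85 mm) begins 54 mm behind the grasp point. The pads swing forward as they close: fully open they stand 13 mm farther back than shut.
Start: joints at [-1.374, 0.313, 1.498, -0, 1.331, -0.223], TCP at [213.967, -479.426, 231.294] pointing down, gripper open.
Joint ranges: [-2.94, 2.94], [-0.97, 2.17], [0.19, 2.56], [-1.23, 4.37], [0.02, 3.11], [-2.88, 2.88]. Speed limits (rad/s): [2.39, 2.39, 3.01, 3.14, 3.14, 3.14].

INTERFACE

Orientations are given as a unit quaternion [w, x, y, z].
In Python, from rig import ctrl gives the robot as it stands.
- The arm moves only by the tool send_rows, never from a script. Its argument "targets" is a list of rows, each a list of 7 numbers: the closure, from -1 (fully open) to 1 (shut), so that 0 is half open, then the shift along the tool's x, y, z in m, then the turn, a rotation vector about the tool's x, y, z in rad. In form: [[claw, dx, dy, dz, ax, ay, az], ...]. A call has exactly 10 rows; each row shifts and turns the commanded pose from where the row before left it, along the tool's axes as they then stand; what a row does not reach is not made up. A row lasts 1/8 s, in which the tool goes at most 62.5 mm and 10.7 degrees, less where a joint would pass 70% of its speed; a pose out of reach is approached as far as the arm can. A call with a gripper value outside its range is refused whole. The fingers move at their own pace and stop on an object; "squeeze" is the grip in N (left out, the last holds). Time passes only in rows, so rows that do not move let the fingers close, or fill a call up. It gives the time, the measured TCP pose, the force, the opening and the grip force at its end, in the units of the state.
- ctrl.sense(): the state, without advancing time (a new reading comes with each control period).
- ctrl.capture(name): name is "scene" or "top" or "wrist"; returns a dict with "img" (480x640x3 uint8, red, green, blue), "camera_matrix" (3x3 intrinsics, pixels), "R" (3x3) and "t" (3): a world point X has camera coordinates R X + t. Camera axes: x right, y down, z forward; pixel columns grow to the right and rows downward; lengths in mm; the calibration is good to about 2 mm. The wrist camera is an equidistant fisheye: a pixel r from the principal point sees the ray r / f radians off the axis. A picture is of the moment at which its call begins. There is no depth.
- ctrl.finish_job(): hands the job in; it is judged then, once.
Trained networks look in a picture, given as the dict that the camera call returned (one of the last four; its "shot" number tells which), for a name from the list of things; names that differ only in an ending like _2 or _b are one class to them, and where a whole thing is asked for, a point or a joint stands for the part that bears it (a point fixed in the world has none). Each returns a list of dicts, best first, with "score" (0 to 1); they miss things now and then, are a little off and sometimes report something else, mostly with a low value. They report only what shows in the picture. A call takes as long as a camera call. They do not tell look-alikes from the thing itself.
- ctrl.boxes_of(query, picture): "extent" ([left, top, width, height] in pixels, round what is visible of it).
- ctrl.landmark_of(query, picture): "point" ([column, row] in pixels: a listed point, or the origin of a listed thing).
The state is a dict: "time_s": time; "joints": joint angles; "dq": joint speeds; "tau": joint torques, N m; "eef_pos": TCP position; "ee_rot": TCP orientation; "force": force on the tool from outside, world axes, zero at the start; "wrist_torque": the same for the moment, N m; "grip_width": opening from 0.0 (shut) to 1.0 (fully open); "grip_force": force on a finger pad.
Only numpy, scipy, OpenCV 4.12 (cv2) and the standard library are available. Lean on these libraries where they do the work, as an engineer would, in place of code of your own. Each camera call takes 0.05 s, during which the arm holds its last target. There are 200 camera calls.

## Working session

There is one attempt and no reset: what is moved stays moved. The work goes in short steps, Python scripts to look and compute and a tool call to move; the robot and the scene stay as the last step left them, time stands still between calls to the robot, and variables do not carry over. Pictures are saved under pics/ and viewed, at most 10 in all, crops included, and the job is handed in when it is done.

Besides the shell and the picture viewer there is one more tool, called after "Call:" as name([rows], argument=value, ...), one row to a line, values as JSON. send_rows: Moves the arm, as the interface text tells. Its arguments: {"type":"object","properties":{"targets":{"type":"array"},"squeeze":{"type":"number"}},"required":["targets"]}

```bash
mkdir -p pics; cat > h.py <<'E'
import numpy as np, cv2
from rig import ctrl
def ray(c,px):
    K=np.array(c["camera_matrix"]);R=np.array(c["R"]);t=np.array(c["t"])
    d=R.T@(np.linalg.inv(K)@[px[0],px[1],1]); return -R.T@t,d
def atz(c,px,z):
    o,d=ray(c,px); return o+d*(z-o[2])/d[2]
def proj(c,X):
    p=np.array(c["R"])@X+np.array(c["t"]); p=np.array(c["camera_matrix"])@p; return p[:2]/p[2]
def tri(c1,p1,c2,p2):
    o1,d1=ray(c1,p1);o2,d2=ray(c2,p2)
    s=np.linalg.lstsq(np.c_[d1,-d2],o2-o1,rcond=None)[0]
    a,b=o1+s[0]*d1,o2+s[1]*d2; return (a+b)/2,np.linalg.norm(a-b)
E
python3 - <<'E'
from h import *
np.set_printoptions(precision=1,suppress=True)
Z=dict(caddy=0,left_cap=149,right_cap=149,tape_roll=0,soap_bottle=0,pen=0,left_mouth=168)
for n in ("scene","top"):
    c=ctrl.capture(n); cv2.imwrite(f"pics/{n}.png",cv2.cvtColor(c["img"],cv2.COLOR_RGB2BGR))
    R=np.array(c["R"]);print(n,"cam",-R.T@np.array(c["t"]))
    for q in Z:
        for d in ctrl.landmark_of(q,c)[:4]: print(q,round(d["score"],2),np.array(d["point"]),atz(c,d["point"],Z[q]))
        for d in ctrl.boxes_of(q,c)[:4] if 'cap' in q else []: print('  box',q,round(d["score"],2),np.array(d["extent"]))
s=ctrl.sense();print(s)
E
```

```text
scene cam [ 840.1 -396.2  801.1]
caddy 0.94 [271.3 318. ] [ 530.7 -111.3    0. ]
left_cap 0.89 [279.1 226.9] [505.  -38.8 149. ]
left_cap 0.63 [409.6 259.3] [693.2  20.7 149. ]
  box left_cap 0.91 [262.5 204.2  39.3  41. ]
  box left_cap 0.6 [393.5 240.8  36.9  35.2]
right_cap 0.91 [229.9 316. ] [ 541.  -193.2  149. ]
right_cap 0.86 [349.9 393.1] [ 729.9 -190.4  149. ]
right_cap 0.4 [288.  206.1] [492.1   0.3 149. ]
  box right_cap 0.76 [333.6 369.7  40.7  43.4]
  box right_cap 0.39 [175.1 218.4 172.  205.7]
tape_roll 0.56 [290.6 202.2] [411.  101.3   0. ]
tape_roll 0.46 [267.8 318.1] [ 526.1 -114.7    0. ]
soap_bottle 0.62 [360.9 223.6] [547.4 133.7   0. ]
pen 0.8 [216.2 273.2] [399.6 -97.4   0. ]
top cam [401.7  26.5 973.9]
caddy 0.8 [380.4 254.6] [ 532.2 -115.2    0. ]
left_cap 0.91 [350.6 255.8] [509.2 -38.7 149. ]
left_cap 0.6 [275.5 197.3] [617.  101.8 149. ]
left_cap 0.35 [267.7 247.4] [522.4 113.2 149. ]
  box left_cap 0.61 [336.5 240.5  34.2  34.7]
  box left_cap 0.59 [262.5 183.   27.5  27.1]
right_cap 0.91 [432.2 237.4] [ 545.9 -190.2  149. ]
right_cap 0.73 [386.9 178.3] [ 657.8 -107.   149. ]
  box right_cap 0.97 [415.7 220.9  35.5  34. ]
  box right_cap 0.85 [376.5 164.1  27.1  22.7]
  box right_cap 0.58 [306.3 204.8 155.  103.8]
tape_roll 0.58 [279.9 307. ] [417.3  99.    0. ]
soap_bottle 0.95 [268.  248.1] [542.7 128.2   0. ]
pen 0.94 [372.3 316.8] [399.1 -96.9   0. ]
left_mouth 0.95 [353.3 253.5] [511. -42. 168.]
{'time_s': 1.0, 'joints': array([-1.4,  0.3,  1.5, -0. ,  1.3, -0.2]), 'dq': array([-0.,  0., -0.,  0.,  0.,  0.]), 'tau': array([ -0. , -41.2, -26. ,  -0. ,   0. ,   0. ]), 'eef_pos': array([ 214. , -479.4,  231.3]), 'ee_rot': array([-0. ,  1. ,  0.2, -0. ]), 'force': array([-0.6, -0.6,  1.3]), 'wrist_torque': array([ 0. ,  0. , -0.1]), 'grip_force': 0.0, 'grip_width': 1.001052055750671}
```

View pics/scene.png

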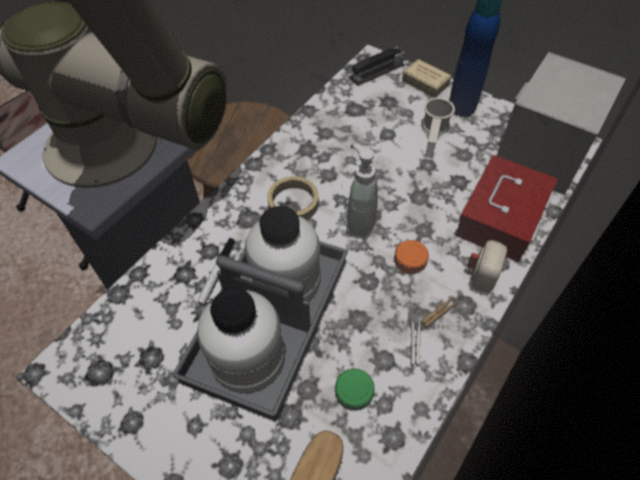

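View pics/top.png

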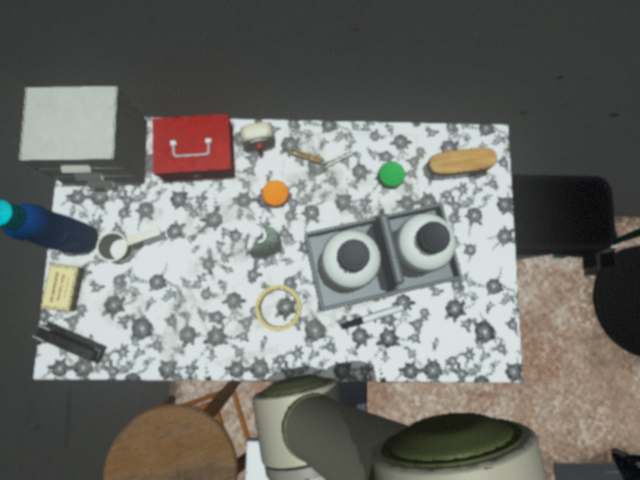

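Candidates for the left cap are:
- black cap on the left canister: top (351,256), scene (280,226)
- black cap on the right canister: top (432,237), scene (235,308)
- orange lid on the table: top (275,193)
- green lid on the table: top (391,174)

The robot's left is +y, so I choose the black one at top (351,256). Next I refine its position and check a crop.

```bash
cat >> h.py <<'E'
from scipy.optimize import least_squares
from scipy.spatial.transform import Rotation as Ro
def blob(c,near,w=30,th=70):
    x,y=map(int,near);im=c["img"][y-w:y+w,x-w:x+w].max(2)
    n,l,s,ce=cv2.connectedComponentsWithStats((im<th).astype(np.uint8))
    k=l[w,w]; return ce[k]+[x-w,y-w],s[k]
def hullc(c,xy):
    a=np.linspace(0,6.28,60);P=np.array([proj(c,np.array([xy[0]+28.5*np.cos(t),xy[1]+28.5*np.sin(t),z])) for z in(149,173) for t in a],np.float32)
    h=cv2.convexHull(P);m=cv2.moments(h);return np.array([m["m10"],m["m01"]])/m["m00"],m["m00"]
E
python3 - <<'E'
from h import *
np.set_printoptions(precision=3,suppress=True)
for n,ps in (("scene",[(280,226),(235,310)]),("top",[(352,257),(432,237)])):
    c=ctrl.capture(n)
    for p in ps:
        b,s=blob(c,p); r=least_squares(lambda v:hullc(c,v)[0]-b,[510,-40 if p is ps[0] else -190]).x
        print(n,p,b,s,r,hullc(c,r)[1])
    if n=="top": crop=cv2.resize(c["img"][200:320,270:470],None,fx=4,fy=4,interpolation=cv2.INTER_CUBIC); cv2.imwrite("pics/crop.png",cv2.cvtColor(crop,cv2.COLOR_RGB2BGR))
s=ctrl.sense();q=s["ee_rot"];R=Ro.from_quat(np.r_[q[1:],q[0]]);print(R.as_matrix(),s["eef_pos"],s["joints"])
print(R.inv().apply(np.array([508,-40,245])-s["eef_pos"]))
E
```

```text
scene (280, 226) [279.396 225.48 ] [   9    6   40   45 1318] [510.169 -43.19 ] 1343.7730997614563
scene (235, 310) [235.586 305.283] [   6    0   54   55 2091] [ 542.403 -180.364] 1684.460010945797
top (352, 257) [350.538 257.253] [   0    0   60   60 3473] [504.702 -35.782] 838.9732274240814
top (432, 237) [431.654 236.199] [   0    0   60   60 3451] [ 545.813 -185.6  ] 873.4681200268678
[[ 0.913  0.408 -0.   ]
 [ 0.408 -0.913  0.   ]
 [ 0.    -0.    -1.   ]] [ 213.964 -479.414  231.272] [-1.374  0.313  1.498 -0.     1.331 -0.223]
[ 447.607 -281.408  -13.711]
```

View pics/crop.png

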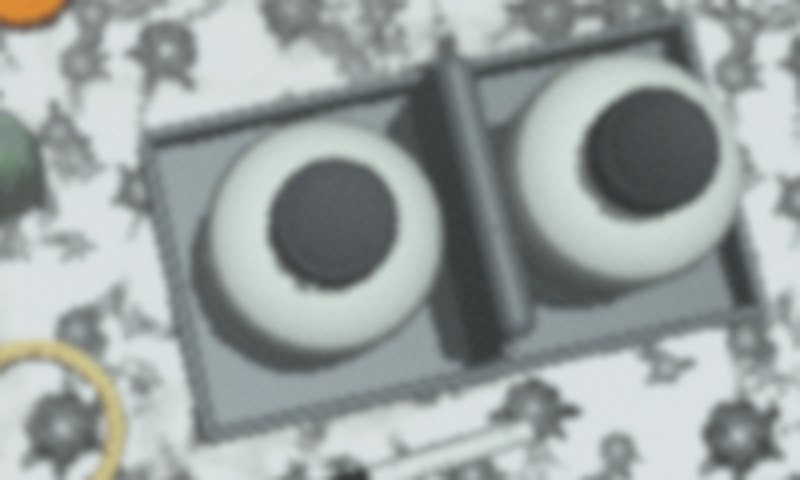

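The crop shows the chosen black cap on the left canister, spanning about top pixels (337–370, 239–272) and centred near (353.5,256). The carrying grip is to its right in the image. I'm moving above it.

Call:
send_rows([
  [-1, 0.0449, -0.0279, -0.0014, 0, 0, 0],
  [-1, 0.0449, -0.0279, -0.0014, 0, 0, 0],
  [-1, 0.0449, -0.0279, -0.0014, 0, 0, 0],
  [-1, 0.0449, -0.0279, -0.0014, 0, 0, 0],
  [-1, 0.0449, -0.0279, -0.0014, 0, 0, 0],
  [-1, 0.0449, -0.0279, -0.0014, 0, 0, 0],
  [-1, 0.0449, -0.0279, -0.0014, 0, 0, 0],
  [-1, 0.0449, -0.0279, -0.0014, 0, 0, 0],
  [-1, 0.0449, -0.0279, -0.0014, 0, 0, 0],
  [-1, 0.0449, -0.0279, -0.0014, 0, 0, 0],
], squeeze=40)

```text
time_s: 2.35
eef_pos: [511.1, -40.0, 245.5]
ee_rot: [0.0, 0.978, 0.208, 0.0]
force: [-0.1, -1.0, -0.6]
grip_width: 0.998
grip_force: 0.0
```

```bash
cat >> h.py <<'E'
def fproj(c,X):
    p=np.array(c["R"])@X+np.array(c["t"]);K=np.array(c["camera_matrix"])
    th=np.arctan2(np.hypot(p[0],p[1]),p[2]);ph=np.arctan2(p[1],p[0])
    return np.array([K[0,2]+K[0,0]*th*np.cos(ph),K[1,2]+K[1,1]*th*np.sin(ph)])
E
python3 - <<'E'
from h import *
np.set_printoptions(precision=3,suppress=True)
s=ctrl.sense();print(s["joints"],s["eef_pos"],s["wrist_torque"],s["force"])
c=ctrl.capture("scene");b=blob(c,(280,226));print("scene",b,least_squares(lambda v:hullc(c,v)[0]-b[0],[510,-40]).x)
w=ctrl.capture("wrist")
for d in ctrl.landmark_of("left_cap",w)+ctrl.landmark_of("left_mouth",w): print(d)
for d in ctrl.boxes_of("left_cap",w): print(d)
im=cv2.cvtColor(w["img"],cv2.COLOR_RGB2BGR).copy()
for z in (149,173):
    P=np.array([fproj(w,np.array([510+28.5*np.cos(t),-42+28.5*np.sin(t),z])) for t in np.linspace(0,6.28,60)])
    print(z,P.min(0),P.max(0),fproj(w,np.array([510,-42,z])))
    cv2.polylines(im,[P.astype(np.int32)],True,(0,0,255) if z>150 else (0,255,0),1)
cv2.imwrite("pics/w1.png",im)
E
```

```text
[-0.307  0.275  1.511 -0.     1.355  0.844] [511.097 -40.021 245.499] [-0.028  0.036  0.037] [-0.12  -1.014 -0.618]
scene (array([274.822, 221.209]), array([   0,    0,   50,   51, 1787], dtype=int32)) [499.919 -42.802]
{'point': [246.8, 16.3], 'score': 0.89}
{'point': [328.6, 250.0], 'score': 0.67}
{'point': [510.1, 282.4], 'score': 0.71}
{'extent': [212.4, 1.1, 62.4, 42.6], 'score': 0.91}
{'extent': [282.8, 210.5, 87.8, 90.5], 'score': 0.79}
149 [283.217 205.415] [365.671 283.244] [324.486 245.793]
173 [279.649 214.556] [370.056 298.794] [324.908 258.57 ]
```

View pics/w1.png

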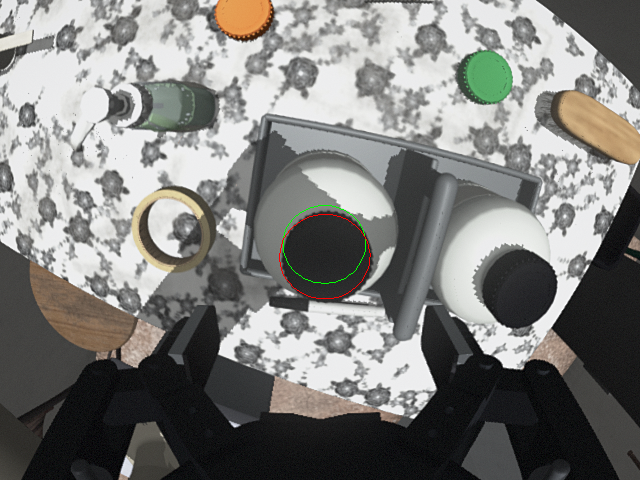

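The projected cap model at (510,-42) coincides with the black cap in the wrist view, about (281–371, 210–300), to within a pixel. I'll turn joint 6 to about 0 for equal twist room both ways, then descend.

Call:
send_rows([
  [-1, -0.0024, 0.0014, 0.0099, 0, 0, 0],
  [-1, 0, 0, 0.0099, 0, 0, -0.169],
  [-1, 0, 0, 0.0099, 0, 0, -0.169],
  [-1, 0, 0, 0.0099, 0, 0, -0.169],
  [-1, 0, 0, 0.0099, 0, 0, -0.169],
  [-1, 0, 0, 0.0099, 0, 0, -0.169],
  [-1, 0, 0, 0.0099, 0, 0, 0],
  [-1, 0, 0, 0.0099, 0, 0, 0],
  [-1, 0, 0, 0.0099, 0, 0, 0],
  [-1, 0, 0, 0.0099, 0, 0, 0],
])

```text
time_s: 3.85
eef_pos: [508.6, -43.9, 145.6]
ee_rot: [-0.0, 0.807, 0.591, 0.0]
force: [-0.1, 0.8, -0.6]
grip_width: 1.001
grip_force: 0.0
```

```bash
python3 - <<'E'
from h import *
np.set_printoptions(precision=3,suppress=True)
s=ctrl.sense();print(s["joints"],s["eef_pos"],s["ee_rot"],s["wrist_torque"],s["force"])
w=ctrl.capture("wrist")
cv2.imwrite("pics/w2.png",cv2.cvtColor(w["img"],cv2.COLOR_RGB2BGR))
E
```

```text
[-0.316  0.367  1.66   0.     1.115 -0.009] [508.615 -43.947 145.636] [-0.     0.807  0.591  0.   ] [-0.01  -0.031 -0.004] [-0.133  0.777 -0.62 ]
```

View pics/w2.png

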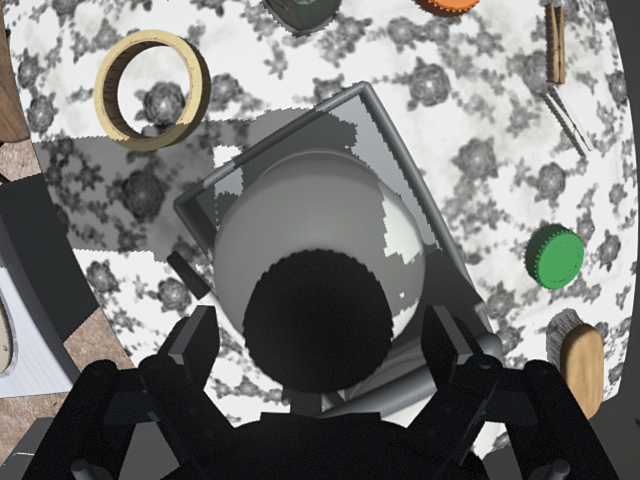

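The cap is centred between the fingers, at column 319 against a finger midpoint of 320. I'm nudging 1.5 mm along tool x and closing.

Call:
send_rows([
  [-1, 0.0015, 0, 0, 0, 0, 0],
  [1, 0, 0, 0, 0, 0, 0],
  [1, 0, 0, 0, 0, 0, 0],
  [1, 0, 0, 0, 0, 0, 0],
  [1, 0, 0, 0, 0, 0, 0],
  [1, 0, 0, 0, 0, 0, 0],
  [1, 0, 0, 0, 0, 0, 0],
  [1, 0, 0, 0, 0, 0, 0],
  [1, 0, 0, 0, 0, 0, 0],
  [1, 0, 0, 0, 0, 0, 0],
], squeeze=40)

```text
time_s: 5.15
eef_pos: [509.3, -42.5, 147.0]
ee_rot: [0.0, 0.807, 0.591, 0.0]
force: [-2.2, 0.7, 6.2]
grip_width: 0.663
grip_force: 42.3
```

```bash
python3 - <<'E'
from h import *
np.set_printoptions(precision=3,suppress=True)
s=ctrl.sense();print(s["joints"],s["eef_pos"],s["wrist_torque"],s["force"],s["tau"],s["grip_force"],s["grip_width"])
E
```

```text
[-0.313  0.366  1.658  0.     1.117 -0.007] [509.332 -42.464 146.968] [ 0.241  0.313 -0.047] [-2.213  0.74   6.195] [ -0.409 -38.472 -22.294  -0.117  -0.46   -0.002] 42.33293853700161 0.6628025971508811
```

Gripped at 56 mm opening, which matches the 57 mm cap. Now I feel one direction with a small turn, +0.36 about tool z.

Call:
send_rows([
  [1, 0, 0, 0, 0, 0, 0.06],
  [1, 0, 0, 0, 0, 0, 0.06],
  [1, 0, 0, 0, 0, 0, 0.06],
  [1, 0, 0, 0, 0, 0, 0.06],
  [1, 0, 0, 0, 0, 0, 0.06],
  [1, 0, 0, 0, 0, 0, 0.06],
  [1, 0, 0, 0, 0, 0, 0],
  [1, 0, 0, 0, 0, 0, 0],
  [1, 0, 0, 0, 0, 0, 0],
  [1, 0, 0, 0, 0, 0, 0],
])

```text
time_s: 6.4
eef_pos: [509.1, -42.8, 147.0]
ee_rot: [0.0, 0.899, 0.437, -0.0]
force: [-3.6, -0.8, 6.0]
grip_width: 0.664
grip_force: 42.4
```

```bash
python3 - <<'E'
from h import *
np.set_printoptions(precision=3,suppress=True)
s=ctrl.sense();print(s["joints"],s["eef_pos"],s["wrist_torque"],s["force"],s["tau"],s["grip_force"],s["grip_width"])
E
```

```text
[-0.313  0.366  1.658 -0.001  1.118  0.353] [509.121 -42.826 146.964] [-0.131  0.546  0.018] [-3.582 -0.766  5.971] [  0.948 -38.278 -22.483   0.467  -0.66    0.004] 42.365946751087904 0.6637363608219456
```

The cap turned 0.36 rad with no moment about the axis (0.02 N·m), well past the 0.25 rad at which a tightening stop must have shown. So +tool z (clockwise from above) loosens it. Continuing to a total of 1.65 rad.

Call:
send_rows([
  [1, 0, 0, 0, 0, 0, 0.15],
  [1, 0, 0, 0, 0, 0, 0.15],
  [1, 0, 0, 0, 0, 0, 0.15],
  [1, 0, 0, 0, 0, 0, 0.15],
  [1, 0, 0, 0, 0, 0, 0.15],
  [1, 0, 0, 0, 0, 0, 0.15],
  [1, 0, 0, 0, 0, 0, 0.15],
  [1, 0, 0, 0, 0, 0, 0.15],
  [1, 0, 0, 0, 0, 0, 0.09],
  [1, 0, 0, 0, 0, 0, 0],
])

```text
time_s: 7.65
eef_pos: [509.4, -42.5, 146.9]
ee_rot: [0.0, 0.981, -0.192, 0.001]
force: [-0.5, 1.2, 5.0]
grip_width: 0.664
grip_force: 42.3
```

```bash
python3 - <<'E'
from h import *
np.set_printoptions(precision=3,suppress=True)
s=ctrl.sense();print(s["joints"],s["eef_pos"],s["wrist_torque"],s["force"],s["tau"],s["grip_force"],s["grip_width"])
E
```

```text
[-0.313  0.366  1.658  0.     1.117  1.644] [509.436 -42.545 146.927] [ 0.188  0.113 -0.011] [-0.457  1.174  5.022] [ -0.108 -38.617 -22.02   -0.1    -0.148   0.366] 42.25942438468337 0.6639853645218317
```

No stop met. Lifting gently first to see whether it comes free.

Call:
send_rows([
  [1, 0, 0, -0.001, 0, 0, 0],
  [1, 0, 0, -0.001, 0, 0, 0],
  [1, 0, 0, -0.001, 0, 0, 0],
  [1, 0, 0, -0.001, 0, 0, 0],
  [1, 0, 0, -0.001, 0, 0, 0],
  [1, 0, 0, -0.001, 0, 0, 0],
  [1, 0, 0, -0.001, 0, 0, 0],
  [1, 0, 0, -0.001, 0, 0, 0],
  [1, 0, 0, 0, 0, 0, 0],
  [1, 0, 0, 0, 0, 0, 0],
])

```text
time_s: 8.9
eef_pos: [509.1, -42.5, 154.3]
ee_rot: [0.0, 0.982, -0.191, -0.0]
force: [0.5, 0.0, -0.8]
grip_width: 0.663
grip_force: 42.5
```

Free, with only the cap's weight on the wrist. Lifting the cap's lower edge to about 268 mm.

Call:
send_rows([
  [1, 0, 0, -0.008, 0, 0, 0],
  [1, 0, 0, -0.014, 0, 0, 0],
  [1, 0, 0, -0.016, 0, 0, 0],
  [1, 0, 0, -0.018, 0, 0, 0],
  [1, 0, 0, -0.018, 0, 0, 0],
  [1, 0, 0, -0.016, 0, 0, 0],
  [1, 0, 0, -0.012, 0, 0, 0],
  [1, 0, 0, -0.007, 0, 0, 0],
  [1, 0, 0, -0.003, 0, 0, 0],
  [1, 0, 0, 0, 0, 0, 0],
])

```text
time_s: 10.15
eef_pos: [509.0, -42.5, 266.1]
ee_rot: [-0.0, 0.982, -0.191, -0.0]
force: [0.1, -0.2, -0.5]
grip_width: 0.659
grip_force: 42.6
```

```bash
python3 - <<'E'
from h import *
np.set_printoptions(precision=3,suppress=True)
s=ctrl.sense();print(s["joints"],s["eef_pos"],s["ee_rot"],s["wrist_torque"],s["force"],s["grip_force"],s["grip_width"])
c=ctrl.capture("scene");w=ctrl.capture("wrist")
for k in ("left_cap","right_cap","left_mouth"):
  for d in ctrl.landmark_of(k,c): print(k,d,atz(c,d["point"],268 if k=="left_cap" else 168))
print(proj(c,np.array([509.3,-42.5,268])),proj(c,np.array([509.3,-42.5,168])))
a=cv2.resize(c["img"][120:420,140:400],(520,600),interpolation=cv2.INTER_CUBIC)
b=cv2.resize(w["img"],(280,210)); p=np.zeros((600,800,3),np.uint8);p[:,:520]=a;p[:210,520:]=b
cv2.imwrite("pics/f.png",cv2.cvtColor(p,cv2.COLOR_RGB2BGR))
E
```

```text
[-0.313  0.258  1.479  0.     1.405  1.643] [509.029 -42.473 266.128] [-0.     0.982 -0.191 -0.   ] [ 0.035 -0.015 -0.02 ] [ 0.078 -0.223 -0.534] 42.626641653478146 0.6586371515723832
left_cap {'point': [407.8, 259.7], 'score': 0.74} [718.531 -57.018 268.   ]
left_cap {'point': [274.2, 172.8], 'score': 0.58} [507.174 -37.629 268.   ]
right_cap {'point': [352.2, 392.2], 'score': 0.79} [ 734.737 -193.894  168.   ]
right_cap {'point': [280.8, 218.7], 'score': 0.71} [507.732 -35.97  168.   ]
right_cap {'point': [231.7, 308.6], 'score': 0.63} [ 544.603 -189.601  168.   ]
left_mouth {'point': [279.1, 221.5], 'score': 0.6} [508.807 -41.443 168.   ]
[273.199 175.79 ] [278.926 222.132]
```

View pics/f.png

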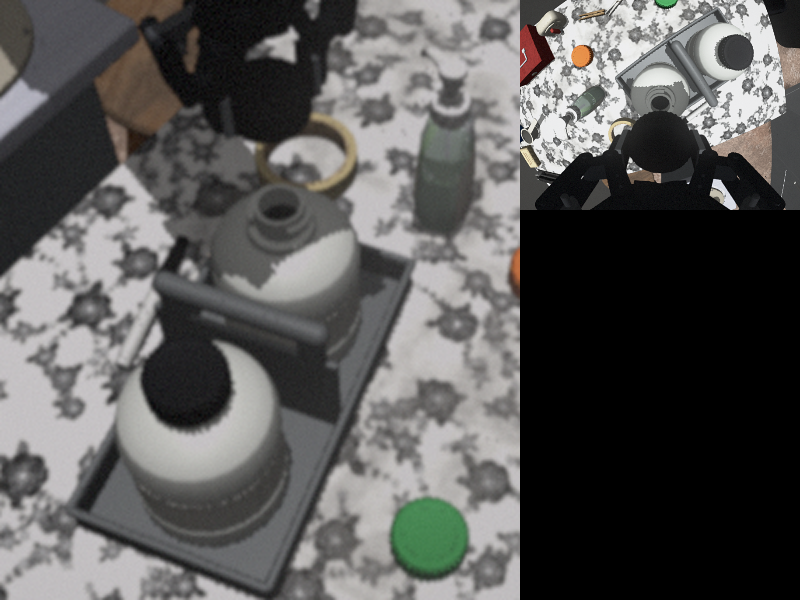

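The picture shows the left canister's mouth open at scene (279,221). The cap is level in the gripper right above it at about (273,173). The right cap is still on, and the bystanders haven't moved. Handing in.

```bash
python3 -c "
from rig import ctrl
print(ctrl.finish_job())"
```

```text
the job is handed in; nothing more can be done
None
```

The left cap has the reverse thread (it loosens clockwise from above); I unscrewed it, lifted it straight off, and handed in holding it upright about 10 cm above the open mouth, with the right canister closed and the tape roll, soap bottle and pen untouched.

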